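# Draw the cured model out of the light box and lock its sled

## Task

The plaster model in the light-curing box is ready: draw the lock slide back to free the sled, pull the sled by its handle all the way out to its stop, then push the lock slide fully home again so that the sled is locked in its outer position. Keep the model standing in its tray, leave the bottle, pencil cup, box and beaker where they are, and let go of everything.

Things in the scene. Friction and masses are not known exactly. Their poses are not given: they have to be found in the camera images.
- curer: Light-curing box fixed to the bench: white hood (x 145 to 300 mm, 172 mm wide, 152 mm tall, open towards -x) on a black base (x -100 to 300 mm). Origin: on the bench, on the centre line of the sled's track, 145 mm in front of the hood. x points along the track into the hood, y to the side where the lock slide is, z up. Position and yaw differ from run to run.
- sled (a joint): Sled travel, m: 0 = home in the hood, 0.11 = outer stop; it comes out along -x of curer. Starts at 0 to 0.003. About 3 N friction, no spring: stays where left. The sled (235 x 96 mm, top 40 mm up) has two 32 mm wide notches 110 mm apart in its +y edge: the 24 mm wide bolt sits in the first when home and meets the second at the outer stop (4 mm play either way).
- sled_grip (a point): Centre of the sled's handle: steel bar 90 mm long (along y of curer), 12 mm thick (x), 24 mm tall, on two posts at the sled's front end. This point is 83 mm above the bench, the bar's top 95 mm, its underside 71 mm. With the sled home it lies at x = 40, y = 0 mm of curer; it moves with the sled.
- lock (a joint): Lock slide travel, m: 0 = fully home (bolt in a notch of the sled), 0.03 = fully back; it is drawn back along +y of curer, away from the sled. Beyond 0.015 the bolt is clear of the sled. Starts at 0 to 0.004. About 2 N friction, no spring: stays where left. It goes home only when a notch faces it.
- lock_grip (a point): Grip point of the lock slide's upright steel paddle, 44 mm wide (along x of curer), 12 mm thick (y), 40 to 95 mm above the bench, on a flat bolt 100 x 24 mm pointing at the sled. The point is 80 mm up, mid width and thickness. With the lock home: x = 80, y = 115 mm of curer. A 48 mm high bridge over the bolt begins 22 mm from the paddle, sled side.
- model_mid (a point): Middle (20 mm up) of the loose plaster dental model: block 70 x 54 mm, about 35 mm tall, 0.1 to 0.25 kg, standing on the sled in a shallow tray with 10 mm rims (3 to 4 mm play), inside the hood at the start and carried out with the sled; z up.
- tray_mid (a point): Point on the sled 20 mm above the middle of the tray floor; where the model's middle belongs (160 mm behind the handle).
- bottle: Bystander, loose: clear drinking bottle, blue cap, 66 mm across, 200 mm tall. Origin at the centre of its underside, z up. Leave alone.
- pencil_cup: Bystander, loose: black pencil cup, 84 mm across, 100 mm tall, pencils reach 170 mm. Origin at the centre of its underside, z up. Leave alone.
- wax_box: Bystander, loose: flat pale box 94 x 154 mm, 41 mm tall. Origin at the centre of its underside, z up. Leave alone.
- beaker: Bystander, loose: open white plastic beaker, 68 mm across, 80 mm tall. Origin at the centre of its underside, z up. Leave alone.
There are look-alikes about, which are no part of the job. Of the things like the part that bears model_mid, leave any that is blue or purple; of the rest the smaller one is meant.

How it is judged:
On the way, in this order (a step that is already met when the one before it is completed fails the run):
1. the lock slide is drawn clear of the sled (more than 15 mm) while the sled is still home (value of joint lock above 0.015 m and value of joint sled below 0.012 m), for 0.1 s.
2. the sled is drawn out to its stop (within 6 mm) (value of joint sled above 0.104 m), for 0.1 s.
At the end, for the whole second after the job is handed in: The sled is out within 6 mm of its outer stop, the lock slide is home again within 4 mm, both are at rest, and the model stands upright (within 0.2 rad) in its tray, its middle within 15 mm of the tray's (value of joint sled above 0.104 m and value of joint lock below 0.004 m and distance between model_mid and tray_mid below 0.015 m and angle between model_mid's own z axis and vertical below 0.2 rad and velocity of joint sled between -0.01 and 0.01 m/s and velocity of joint lock between -0.01 and 0.01 m/s); the robot touches nothing.
It fails at once if the model tips (0.4 rad) or leaves its tray (25 mm) (angle between model_mid's own z axis and vertical above 0.4 rad or distance between model_mid and tray_mid above 0.025 m).
It fails at once if a bystander is moved by more than 30 mm (distance of any of bottle, pencil_cup, wax_box, beaker from where it was at the start of the episode above 0.03 m).
It fails at once if a bystander is tipped by more than 0.4 rad (angle between any of bottle, pencil_cup, wax_box, beaker's own z axis and vertical above 0.4 rad).
It also fails if it takes over 58 s, if anything falls off the work surface, if the arm or the gripper's body presses on something with over 40 N, if the wrist force passes 120 N, or if a joint passes its speed limit or range.

## Robot

A 6-joint arm with a two-finger parallel gripper is mounted at the origin on the work surface. World frame = base frame: x ahead of the robot, y to its left, z up, the work surface at z = 0. Lengths are in m, angles in rad, forces in N, time in s.
With the tool pointing down it reaches from about 0.3 to 0.825 m from the base axis. Payload 5.4 kg.
Tool frame: the origin (TCP) lies at the very end of the fingers, on their centre line; the grasp point (between the pads) lies 19 mm behind it; z points along the fingers, x is the direction in which the jaws open and shut, and the axes are right-handed (so a half turn about z gives the same grasp; the last joint's range is limited). The gripper opens to 92 mm and grips with 3 to 60 N. Pads are 20 mm wide; open, the fingers measure 128 mm over their backs; the gripper's body (75 mm by 189 mm) begins 69 mm behind the grasp point.
Start: joints at [0.957, 0.158, 1.597, -0, 1.386, -0.21], TCP at [0.226, 0.529, 0.215] pointing down, gripper open.
Joint ranges: [-2.91, 2.91], [-0.94, 2.29], [0.18, 2.7], [-1.29, 4.43], [0.17, 2.64], [-3, 3]. Speed limits (rad/s): [2.57, 2.57, 3.14, 3.14, 3.14, 3.14].

## Interface

Orientations are given as a rotation vector (axis times angle).
In Python, from workcell import bot gives the robot as it stands. Calls block until the motion is done:
- bot.goto(position, orientation): joint-space move of the TCP to a pose.
- bot.line_to(position, rot=None, max_speed=0.15): straight line of the TCP; rot=None keeps the orientation; max_speed is the mean speed in m/s.
- bot.set_joints(angles): joint-space move.
- bot.set_gripper(opening, newtons=None): opening from 0.0 (shut) to 1.0 (fully open); newtons is the grip in N (None keeps the last); returns when the fingers have stopped.
- bot.hold(seconds).
- bot.inverse_kinematics(position, orientation): joint angles nearest the present ones, or None.
- bot.read_camera(name): name is "scene" or "side" or "wrist"; returns a dict with "pixels" (384x512x3 uint8, blue, green, red), "fx", "fy", "cx", "cy" (pixels), "R" (3x3) and "t" (3): a world point X has camera coordinates R X + t. Camera axes: x right, y down, z forward; pixel columns grow to the right and rows downward; lengths in m; the calibration is good to about 2 mm. A picture is of the moment at which its call begins. There is no depth.
A pose or a line that the arm cannot do raises bot.MotionError and nothing moves.
- bot.job_done(): hands the job in, once; it reports no verdict.
Readings, each from a call of its own:
- bot.current_clock(): time.
- bot.current_joints(): joint angles.
- bot.current_joint_vel(): joint speeds.
- bot.current_effort(): joint torques, N m.
- bot.current_ee_pos(): TCP position.
- bot.current_tool_rot(): TCP orientation.
- bot.current_contact_force(): force on the tool from outside, world axes, zero at the start.
- bot.current_ft_torque(): the same for the moment, N m.
- bot.current_opening(): opening from 0.0 (shut) to 1.0 (fully open).
Only numpy, scipy, OpenCV 4.12 (cv2) and the standard library are available. Lean on these libraries where they do the work, as an engineer would, in place of code of your own. Each camera call takes 0.05 s, during which the arm holds its last target. There are 200 camera calls.

## Working session

There is one attempt and no reset: what is moved stays moved. The work goes in short steps, each a Python script; the robot and the scene stay as the last script left them, time stands still between calls to the robot, and variables do not carry over. Pictures are saved under pics/ and viewed, about 8 in all and at most 12, crops included, and the job is handed in when it is done.

```bash
mkdir -p pics; python3 - <<'E'
from workcell import bot
import cv2,numpy as np
for n in("scene","side"):
    c=bot.read_camera(n);cv2.imwrite(f"pics/{n}0.png",c["pixels"])
    np.savez(f"{n}0.npz",**c); print(n,c["fx"],c["fy"],c["cx"],c["cy"],np.round(c["R"],3).tolist(),np.round(c["t"],3), -np.array(c["R"]).T@c["t"])
print(bot.current_tool_rot(),bot.current_clock())
a=cv2.imread("pics/scene0.png")
E
```

```text
scene 479.08192325072866 479.08192325072866 252.91199962600226 187.54656851433614 [[0.702, 0.712, -0.008], [0.594, -0.592, -0.544], [-0.393, 0.377, -0.839]] [-0.506 -0.275  1.626] [ 1.15731    -0.41590547  1.20926488]
side 386.5911083157112 386.5911083157112 253.675087762744 195.53575047780203 [[-0.783, -0.622, -0.004], [-0.439, 0.557, -0.705], [0.441, -0.55, -0.709]] [0.57  0.279 1.114] [0.07729466 0.81210257 0.98944636]
[ 2.62124119e+00  1.73049202e+00 -2.44304296e-03] 0.1
```

View pics/scene0.png

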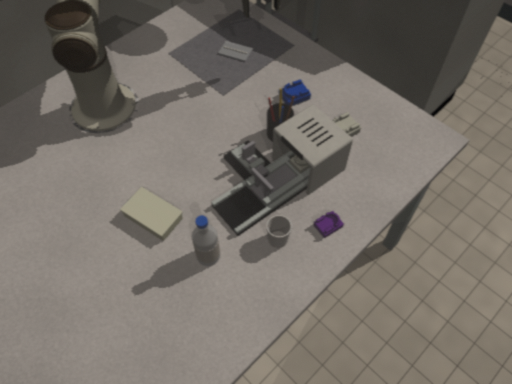

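View pics/side0.png

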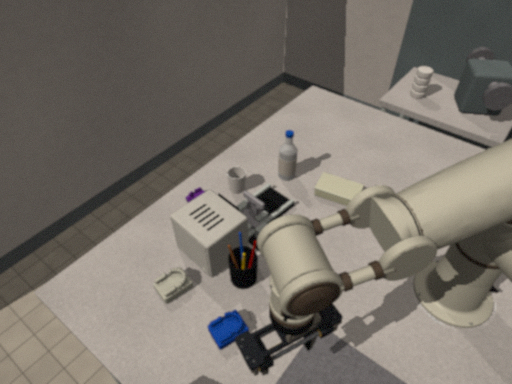

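The scene view shows the curer near (280,170) with its open end facing lower left. The handle bar is near (260,172) and the lock paddle near (248,150). The bystanders are the bottle (205,240), beaker (279,230), cup (280,120) and box (150,212). The other models are blue (296,92), purple (328,223) and pale behind the hood (350,125). Next is a close crop to check these.

```bash
python3 - <<'E'
import cv2
a=cv2.imread("pics/scene0.png")[80:260,190:390]
a=cv2.convertScaleAbs(a,alpha=1.6,beta=10)
cv2.imwrite("pics/crop0.png",cv2.resize(a,(660,594),interpolation=cv2.INTER_CUBIC))
E
```

```text
(no output)
```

View pics/crop0.png

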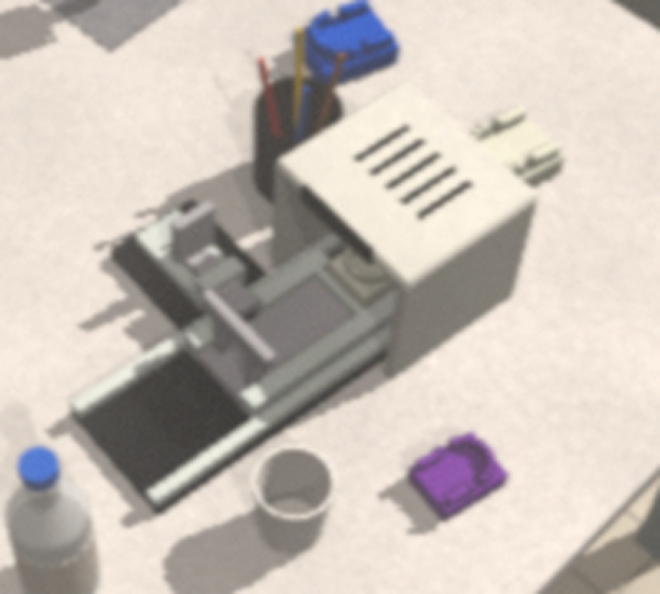

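The crop (3.3x, offset 190,80) shows the wanted model in the hood mouth at (365,265), standing in the sled tray. The pale one behind the hood (515,145) is larger and loose. The blue and purple ones are excluded. The paddle top is at (195,217), the handle bar runs from (207,292) to (272,357), and the hood top corners are clear.

```bash
cat > h.py <<'E'
import numpy as np,cv2
from scipy.spatial.transform import Rotation as Ro
def ray(c,px,z):
    R,t=np.array(c["R"]),np.array(c["t"])
    o=-R.T@t; d=R.T@np.array([(px[0]-c["cx"])/c["fx"],(px[1]-c["cy"])/c["fy"],1.])
    return (o+d*(z-o[2])/d[2])
def proj(c,X):
    p=np.array(c["R"])@X+c["t"]; return np.array([c["fx"]*p[0]/p[2]+c["cx"],c["fy"]*p[1]/p[2]+c["cy"]])
def fit(L,W):  # rigid 2D, L->W
    L,W=np.array(L,float)[:,:2],np.array(W)[:,:2]
    a=(L-L.mean(0));b=(W-W.mean(0))
    th=np.arctan2((a[:,0]*b[:,1]-a[:,1]*b[:,0]).sum(),(a*b).sum())
    M=np.array([[np.cos(th),-np.sin(th)],[np.sin(th),np.cos(th)]])
    o=W.mean(0)-M@L.mean(0); return o,th,W-(L@M.T+o)
E
python3 - <<'E'
from h import *
c=dict(np.load("scene0.npz"))
P=[(280,160,.152),(410,283,.152),(537,200,.152),(410,88,.152),(207,292,.095),(272,357,.095),(195,217,.095)]
L=[(.145,.086),(.145,-.086),(.3,-.086),(.3,.086),(.04,.045),(.04,-.045),(.08,.115)]
W=[ray(c,(190+u/3.3,80+v/3.3),z) for u,v,z in P]
o,th,r=fit(L,W); print(o,th,np.round(r*1000,1))
o,th,r=fit(L[:4],W[:4]); print(o,th,np.round(r*1000,1))
for n,px,z in [("bottlecap",(202,222),.2),("cup",(280,107),.1),("beaker",(279,225),.08),("box",(151,212),.041)]: print(n,ray(c,px,z))
E
```

```text
[0.62738742 0.08624539] 1.4389692661001172 [[ 2.   4. ]
 [-2.3  7.9]
 [-4.  -4.4]
 [ 5.8 -7.4]
 [ 1.1 -1.6]
 [-2.   2. ]
 [-0.6 -0.6]]
[0.62788449 0.08625745] 1.4395387813772922 [[ 1.6  4. ]
 [-2.7  7.8]
 [-4.3 -4.5]
 [ 5.5 -7.4]]
bottlecap [ 0.6686893  -0.11790513  0.2       ]
cup [0.48534387 0.35114985 0.1       ]
beaker [0.76279865 0.05756975 0.08      ]
box [ 0.46598438 -0.15179457  0.041     ]
```

```bash
cat >> h.py <<'E'
o0=np.array([.6274,.0862]);th0=1.439
def rotv(phi): 
    x=np.array([np.cos(phi),np.sin(phi),0]);z=np.array([0,0,-1.]);return Ro.from_matrix(np.c_[x,np.cross(z,x),z]).as_rotvec()
def w(x,y,z,o=o0,th=th0):
    c,s=np.cos(th),np.sin(th);return np.array([o[0]+c*x-s*y,o[1]+s*x+c*y,z])
E
python3 - <<'E'
from h import *
from workcell import bot
p=bot.current_ee_pos(); bot.line_to([p[0],p[1],.3])
q=bot.current_joints()
for k in(.5,-.5):
    j=bot.inverse_kinematics(w(.05,.06,.3),rotv(th0+k*np.pi)); print(k,None if j is None else np.round(j,2))
    if j is not None and (k==.5 or abs(j[5])<abs(best[1][5])): best=(k,j)
print(best[0]); bot.goto(w(.05,.06,.3),rotv(th0+best[0]*np.pi))
c=bot.read_camera("wrist");cv2.imwrite("pics/w1.png",cv2.convertScaleAbs(c["pixels"],alpha=1.4));np.savez("w1.npz",**c)
print(bot.current_clock(),-np.array(c["R"]).T@c["t"])
for n,x in dict(lock=w(.08,.115,.095),hl=w(.04,.045,.095),hr=w(.04,-.045,.095)).items(): print(n,proj(c,x))
E
```

```text
0.5 [ 0.04  0.16  1.43 -0.    1.55 -2.97]
-0.5 [ 0.04  0.16  1.43 -0.    1.55  0.17]
-0.5
2.75 [0.58399565 0.21864712 0.47043231]
lock [212.33530898 146.51807723]
hl [269.09473674 178.52026834]
hr [340.54844743 178.66525507]
```

View pics/w1.png

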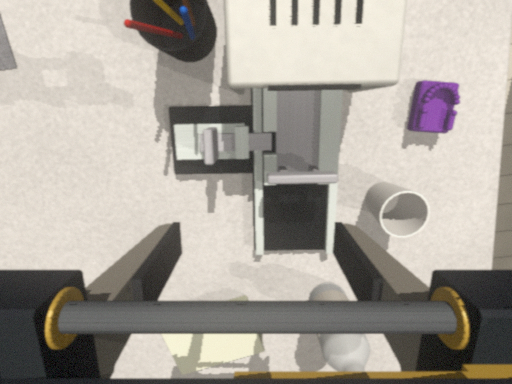

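The wrist view shows the paddle top at (210,146), predicted (212,146). The handle runs from (269,178) to (337,178), predicted 269 to 340. The pose is good to about 2 mm and the grasp area is clear, so I'll grip the paddle.

```bash
python3 - <<'E'
from h import *
from workcell import bot
yv=w(0,1,0)[:2]-o0
bot.set_gripper(1.0)
bot.line_to(w(.08,.117,.15)); bot.line_to(w(.08,.117,.063),max_speed=.08)
print(bot.current_contact_force())
bot.set_gripper(0,20); print("open",bot.current_opening(),bot.current_contact_force(),bot.current_clock())
for d in np.arange(.003,.0311,.004):
    bot.line_to(w(.08,.117+d,.063),max_speed=.04)
    f=np.array(bot.current_contact_force()); print(round(d,3),np.round(f,1),round(f[:2]@yv,1))
    if abs(f[:2]@yv)>15: break
c=bot.read_camera("wrist");cv2.imwrite("pics/w2.png",cv2.convertScaleAbs(c["pixels"],alpha=1.4))
print(bot.current_clock(),bot.current_opening())
E
```

```text
[-0.04029989  0.10370477 -1.21725192]
open 0.1328239165582292 [-5.6010091   1.24723141  4.15567732] 6.6167
0.003 [-1.5 -0.2 -0.1] 1.5
0.007 [ 0.4  0.6 -1. ] -0.3
0.011 [ 0.4 -0.7 -1.1] -0.5
0.015 [-1.1 -1.7 -0.9] 0.8
0.019 [-0.7 -2.3 -1.7] 0.4
0.023 [-1.4 -3.7 -1.6] 0.9
0.027 [-1.1 -5.1 -2.1] 0.5
0.031 [-0.6 -5.9 -2.3] -0.2
8.6667 0.13019088065649148
```

View pics/w2.png

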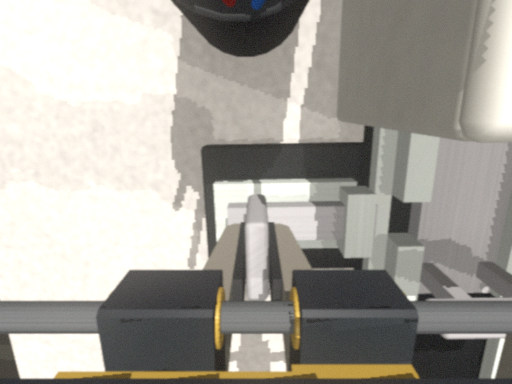

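The wrist view shows the paddle held between the pads at (257,250), drawn back with the bolt visible between paddle and bridge. The pull force was low and no stop was hit. Now I'll release it and push the handle bar out from behind with the jaws shut.

```bash
python3 - <<'E'
from h import *
from workcell import bot
xv=w(1,0,0)[:2]-o0
bot.set_gripper(.6); p=bot.current_ee_pos(); bot.line_to([p[0],p[1],.14])
c=bot.read_camera("scene");cv2.imwrite("pics/s1.png",c["pixels"])
bot.set_gripper(0,20); bot.line_to(w(.076,0,.14)); bot.line_to(w(.076,0,.066),max_speed=.08)
print(bot.current_contact_force(),bot.current_clock())
x=.076; n=0
while x>-.075:
    x-=.004 if x>-.04 else .002
    bot.line_to(w(x,0,.066),max_speed=.04)
    f=np.array(bot.current_contact_force()); print(round(x,3),round(f[:2]@xv,1),end="; ")
    if f[:2]@xv>12: break
bot.hold(.3);print(bot.current_contact_force(),bot.current_ee_pos(),bot.current_clock())
E
```

```text
[ 0.6810732  -0.98689602 -0.08350246] 13.2417
0.072 0.0; 0.068 -0.0; 0.064 -0.7; 0.06 -0.5; 0.056 0.8; 0.052 1.0; 0.048 0.7; 0.044 0.7; 0.04 1.0; 0.036 0.9; 0.032 0.7; 0.028 0.9; 0.024 0.8; 0.02 1.4; 0.016 0.4; 0.012 1.5; 0.008 0.3; 0.004 0.9; -0.0 1.6; -0.004 0.7; -0.008 1.5; -0.012 0.1; -0.016 1.3; -0.02 0.8; -0.024 0.8; -0.028 0.6; -0.032 0.7; -0.036 0.2; -0.04 1.0; -0.042 1.4; -0.044 1.9; -0.046 2.3; -0.048 1.9; -0.05 1.7; -0.052 2.6; -0.054 9.6; -0.056 15.2; [ 4.86199234 14.95784493 -0.83179031] [0.62058532 0.03454312 0.06609732] 22.7917
```

The stop was felt at x ≈ -0.054, as expected (bar face -0.064 plus the 0.010 half pad). Next I'll back off and look.

```bash
python3 - <<'E'
from h import *
from workcell import bot
bot.line_to(w(-.035,0,.066),max_speed=.08);bot.line_to(w(-.035,0,.14))
bot.line_to(w(.05,.06,.3),max_speed=.25)
c=bot.read_camera("wrist");cv2.imwrite("pics/w3.png",cv2.convertScaleAbs(c["pixels"],alpha=1.4))
print(bot.current_clock())
for n,x in dict(lock=w(.08,.115,.095),lockout=w(.08,.145,.095),hl=w(-.07,.045,.095),hr=w(-.07,-.045,.095),tray=w(.09,0,.04)).items(): print(n,proj(c,x))
E
```

```text
24.8167
lock [212.56640252 145.3322315 ]
lockout [187.92234793 145.32269874]
hl [268.82968473 257.2156467 ]
hr [335.67692639 257.31350575]
tray [301.27836875 133.33709619]
```

View pics/w3.png

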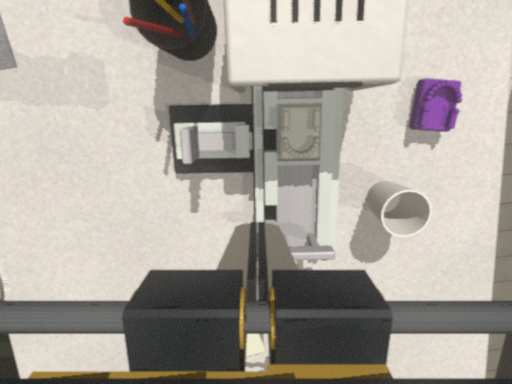

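The wrist view shows the model upright in its tray at (300,132). The handle is at y ≈ 254 (predicted 257), the paddle is back at (187,146), and the second notch (269,140) faces the bolt. Now I'll grip the paddle and push it home.

```bash
python3 - <<'E'
from h import *
from workcell import bot
yv=w(0,1,0)[:2]-o0; xv=w(1,0,0)[:2]-o0
bot.set_gripper(1.0)
bot.line_to(w(.079,.147,.14),max_speed=.25); bot.line_to(w(.079,.147,.063),max_speed=.08)
bot.set_gripper(0,20); print("open",bot.current_opening(),bot.current_clock())
y=.147
while y>.108:
    y-=.003 if y>.122 else .0015
    bot.line_to(w(.079,y,.063),max_speed=.04)
    f=np.array(bot.current_contact_force()); print(round(y,4),round(f[:2]@yv,1),round(f[:2]@xv,1),end="; ")
    if f[:2]@yv>14: break
bot.hold(.3); print(bot.current_contact_force(),bot.current_ee_pos(),bot.current_clock())
E
```

```text
open 0.1287887017491319 29.3667
0.144 -0.2 1.2; 0.141 0.9 1.1; 0.138 0.3 1.6; 0.135 0.5 3.1; 0.132 0.6 4.5; 0.129 -0.2 5.6; 0.126 0.2 5.3; 0.123 0.3 4.7; 0.12 0.8 5.4; 0.1185 1.7 6.1; 0.117 6.6 4.7; 0.1155 12.4 6.0; 0.114 17.3 4.7; [-18.55936429   6.90186552  12.83641058] [0.52019946 0.18059138 0.06280781] 32.9167
```

```bash
python3 - <<'E'
from h import *
from workcell import bot
bot.set_gripper(.7); p=bot.current_ee_pos(); bot.line_to([p[0],p[1],.15])
bot.set_gripper(1.0); bot.line_to(w(.05,.06,.3),max_speed=.25); bot.hold(.5)
c=bot.read_camera("wrist");cv2.imwrite("pics/w4.png",cv2.convertScaleAbs(c["pixels"],alpha=1.4))
print(bot.current_clock(),bot.current_contact_force(),proj(c,w(.08,.115,.095)),proj(c,w(-.07,0,.095)))
E
```

```text
36.4583 [ 0.03595477 -0.07233519 -0.04146459] [212.01906693 145.8179316 ] [301.24260155 257.14636743]
```

View pics/w4.png

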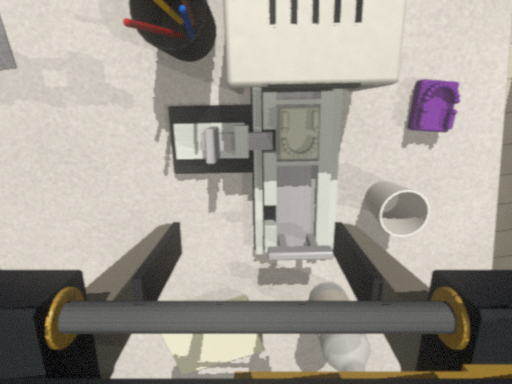

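The paddle is back at (210,146) with the bolt in the second notch and the model in its tray. The bar looks a few pixels short of the prediction, so I'll measure both joints against the first wrist view.

```bash
python3 - <<'E'
from h import *
a=cv2.imread("pics/w1.png",0).astype(int);b=cv2.imread("pics/w4.png",0).astype(int)
print(a[165:195,290:320].mean(1).round().astype(int));print(b[238:268,290:320].mean(1).round().astype(int))
print(a[138:152,195:225].mean(0).round().astype(int));print(b[138:152,195:225].mean(0).round().astype(int))
c=dict(np.load("w1.npz"))
for x in(.04,-.064,-.067,-.07):print(x,[proj(c,w(x+d,0,z)).round(1)[1] for d,z in((.006,.095),(-.006,.095),(-.006,.071),(.006,.071))])
E
```

```text
[109 106 104 106 112 119 128 139 144 162 196 206 200 193 190 189 182 159
 116  71  51  50  49  50  49  50  48  50  50  50]
[163 164 164 163 160 157 154 150 143 138 138 140 141 151 183 208 200 186
 181 179 172 158 171 176 182 190 196 198 195 182]
[160 149 160 185 193 186 185 179 171 177 192 200 201 199 195 188 172 145
 115 102  99 102 124 165 189 194 189 179 163 143]
[150 146 158 187 202 192 182 178 174 162 161 175 188 191 191 189 183 174
 154 124 100  93  94 105 140 170 177 170 154 136]
0.04 [np.float64(173.9), np.float64(183.2), np.float64(179.0), np.float64(170.2)]
-0.064 [np.float64(249.7), np.float64(257.8), np.float64(249.9), np.float64(242.1)]
-0.067 [np.float64(251.7), np.float64(259.8), np.float64(251.8), np.float64(244.1)]
-0.07 [np.float64(253.8), np.float64(261.8), np.float64(253.7), np.float64(246.0)]
```

The bar moved about 107 mm from its start of 0 to 3 mm, and the paddle is about 2 mm further home than it was at the start. Both should be inside tolerance. There is time left, so I'll nudge the sled against its stop again to be sure.

```bash
python3 - <<'E'
from h import *
from workcell import bot
xv=w(1,0,0)[:2]-o0
bot.set_gripper(0,20); bot.line_to(w(-.042,0,.14),max_speed=.25); bot.line_to(w(-.042,0,.066),max_speed=.1)
x=-.042
while x>-.062:
    x-=.002; bot.line_to(w(x,0,.066),max_speed=.04)
    f=np.array(bot.current_contact_force()); print(round(x,3),round(f[:2]@xv,1),end="; ")
    if f[:2]@xv>14: break
bot.line_to(w(-.035,0,.066),max_speed=.08);bot.line_to(w(-.035,0,.15))
bot.set_gripper(1.0);bot.line_to(w(.05,.06,.3),max_speed=.25); bot.hold(.3)
c=bot.read_camera("wrist");b=cv2.convertScaleAbs(c["pixels"],alpha=1.4);cv2.imwrite("pics/w5.png",b)
b=cv2.cvtColor(b,cv2.COLOR_BGR2GRAY);print(bot.current_clock(),bot.current_contact_force())
print(b[248:262,290:320].mean(1).round()); print(b[138:152,195:225].mean(0).round().astype(int))
E
```

```text
-0.044 0.0; -0.046 0.4; -0.048 -0.3; -0.05 0.3; -0.052 1.5; -0.054 8.1; -0.056 13.5; -0.058 20.4; 45.3833 [ 0.07506965  0.62098731 -0.17006925]
[140. 140. 142. 155. 189. 208. 198. 185. 181. 179. 172. 157. 168. 176.]
[153 145 154 184 203 202 192 182 175 164 160 173 188 191 190 189 184 175
 157 129 103  93  94 102 133 165 175 170 156 138]
```

View pics/w5.png

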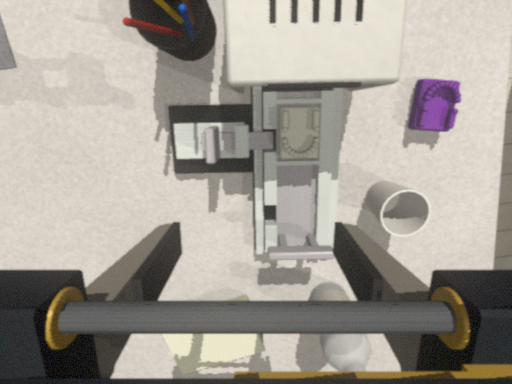

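The sled was already hard against its stop: same force onset at -0.054, and the image has not changed. The lock is home at (211,146), the model stands in its tray at (299,132), and the bystanders in view are where they were. Handing in.

```bash
python3 -c "
from workcell import bot
bot.job_done();print(bot.current_clock())"
```

```text
the job is handed in; nothing more can be done
the job is handed in; nothing more can be done
```

The sled is out at its stop, the lock slide is pushed home again, and I handed the job in after about 45 s of the 58 s allowed. I gripped the lock paddle and drew it back about 30 mm. I then pushed the handle out from behind with the jaws shut instead of gripping it, because the gripper body would have come too close to the bottle. Finally I pushed the paddle home until it met its stop and lifted the arm clear.

**Checks that agreed:**
- **Sled:** a second push met the stop at the same place as the first (x ≈ -54 mm).
- **Lock slide:** it sits about 2 mm further in than at the start, with the bolt in the second notch.
- **Model:** it stands upright in its tray.
- **Bystanders:** the cup, beaker, bottle and box look unmoved in the wrist view, which shows the cup, bottle and box only in part.
- **Contact:** the contact force was near zero before handing in.

**Check that disagreed slightly:** the images gave about 107 mm of sled travel against the expected 110 mm. The sled may have started up to 3 mm out, and the camera calibration adds some error, so I relied on the felt stop.

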